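# Order up: slide the serving paddle out for pick-up and ring the bell

### The job

The order on the wooden serving paddle is ready for pick-up. With the fingertips, push the paddle along by its blade, without lifting it, to the right-hand edge of the worktop until its whole handle sticks out over the edge and the blade lies just inside, its handle end in line with the edge and square to it; do not touch the handle or the food. Then press down the button of the nearer counter bell to call the server, let it spring back, and leave everything else where it stands.

Things in the scene. Friction and masses are not known exactly. Their poses are not given: they have to be found in the camera images.
- paddle: light wooden serving paddle, loose, flat on the worktop, 150 to 290 g: blade 130 mm long (its y) x 120 mm wide (its x) x 12 mm thick, corners rounded to 16 mm; from the middle of one blade end a handle 32 mm wide, hole at its tip, runs 85 mm along the paddle's -y. Origin: centre of the blade's underside, z up. At yaw 0 the handle points to world -y, square to the right-hand edge
- paddle_shoulder (a point): point on the paddle's top where the handle leaves the blade: the middle of the blade's handle end, 65 mm from the paddle's origin along its -y
- paddle_handle: the paddle's handle, a rigid part of the paddle, same frame and origin as the paddle; not to be touched
- oat_slice: oat slice with a dark top, 43 x 60 x 36 mm, lying loose on the middle of the blade (70 g), its long side along the paddle within about 15 degrees; origin at the centre of its underside; not to be touched
- edge (a point): a point on the right-hand edge of the worktop; the edge is straight and runs along world x at this point's y (-0.27), the worktop (top z = 0) lies on its +y side, beyond is a drop to the floor. The front edge, next to the robot, runs at x = 0.39
- bell: the nearer counter bell, a metal dome on a dark round base, 74 mm across, 50 mm high over the button, loose (160 g); origin at the centre of its underside. It stands either along the front edge at the left, in front of the large glass cake dome, or on the right just beyond the paddle (a like bell far back by the card terminal is not meant)
- bell_button (a joint): the nearer bell's button: a pin 12 mm across in the middle of its top, its top 50 mm above the bell's underside; 0 when up, 0.004 m when fully down; a spring of 2 N per mm (8 N at the bottom) pushes it back
- stamp: the nearer of two small self-inking stamps, 28 x 36 x 60 mm, with a block-shaped cap, origin at the centre of its underside; stands in that one of the two places where the bell does not; a bystander
- caddy: black caddy with sugar sachets, 60 x 120 x 76 mm, far right; origin at the centre of its underside; a bystander
- tag: small black tag sign on a foot, 36 x 77 x 74 mm, at the far left of the front half; origin at the centre of its underside; a bystander
- doma_stand: large glass cake dome with cookies, 310 mm across and 227 mm high, fixed; origin at the centre of its underside; keep the hand clear of it

How it is judged:
By the outcome, as a careful person would: the job done as asked, in the order asked, and still so for the second after the job is handed in, with the robot touching nothing.
It also fails if it takes over 61 s, if anything falls off the work surface, if the arm or the gripper's body presses on something with over 40 N, if the wrist force passes 120 N, or if a joint passes its speed limit or range.

### The arm

A 6-joint arm with a two-finger parallel gripper is mounted at the origin on a cart in front of the work surface, level with it; the furniture and walls round the work are solid. World frame = base frame: x ahead of the robot, y to its left, z up, the work surface at z = 0. Lengths are in m, angles in rad, forces in N, time in s.
With the tool pointing down it reaches from about 0.25 to 0.775 m from the base axis. Payload 4 kg.
Tool frame: the origin (TCP) lies on the centre line of the jaws, within the pads' length; the fingertips stand 17 mm ahead of it and the grasp point (between the pads) lies 2 mm behind it; z points along the fingers, y is the line along which they close (so a half turn about z gives the same grasp; the last joint's range is limited). The gripper opens to 94 mm and grips with 3 to 60 N. Pads are 16 mm wide; open, the fingers measure 119 mm over their backs; the gripper's body (75 mm by 177 mm) begins 78 mm behind the grasp point.
Start: joints at [-1.304, 0.087, 1.371, -0, 1.684, -0.103], TCP at [0.199, -0.513, 0.223] pointing down, gripper open.
Joint ranges: [-3.1, 3.1], [-0.76, 2.03], [0.27, 2.55], [-1.08, 4.22], [0.17, 2.65], [-2.57, 2.57]. Speed limits (rad/s): [2.79, 2.79, 3.14, 3.14, 3.14, 3.14].

### API

Orientations are given as [roll, pitch, yaw] about the fixed x, y, z axes, in that order (R = Rz(yaw) Ry(pitch) Rx(roll)).
In Python, from bench import robot gives the robot as it stands.
- The arm moves only by the tool servo_tool, never from a script. Its argument "plan" is a list of rows, each a list of 7 numbers: the shift along the tool's x, y, z normalised to -1 to 1, where 1 is 0.1 m, then the turn, a rotation vector about the tool's x, y, z normalised to -1 to 1, where 1 is pi/2 rad, then the finger opening in mm, from 0 to 94. In form: [[x, y, z, ax, ay, az, gripper], ...]. A call has 1 to 12 rows; each row is the pose to reach, as a shift and turn from the pose commanded when the call began, along the tool's axes at that moment; what a row does not reach only later rows make up. A row lasts 1/12 s, in which the tool goes at most 41.7 mm and 7.16 degrees, less where a joint would pass 70% of its speed; a pose out of reach is approached as far as the arm can. A call with a number of a shift or a turn outside -1 to 1 is refused whole. A call with a gripper value outside its range is refused whole. The fingers move at their own pace and stop on an object; the grip force is fixed at half the most. Time passes only in rows, so rows that repeat a pose let the fingers close. It gives the time, the measured TCP pose, the force, the opening and the grip force at its end, in the units of the state.
- robot.get_obs(): the state, without advancing time (a new reading comes with each control period).
- robot.snapshot(name): name is "scene" or "side" or "wrist"; returns the picture (420x560x3 uint8, red, green, blue); there is no depth.
- robot.camera_params(name): a dict with "camera_matrix" (3x3 intrinsics, pixels), "distortion" ([k1, k2, p1, p2, k3] as OpenCV has them; the pictures are not rectified), "rvec" (rotation vector, rad) and "tvec" (3), from world to camera coordinates, as OpenCV has them; the wrist camera has in their place "tool_from_camera" (4x4, takes a point from camera to tool coordinates, whose origin is the TCP and whose axes are the flange's). Camera axes: x right, y down, z forward; pixel columns grow to the right and rows downward; lengths in m; the calibration is good to about 2 mm. A picture is of the moment at which its call begins: read the wrist's pose just before it. camera_params takes no time and is no camera call.
- robot.close_job(): hands the job in; it is judged then, once.
Trained networks look in the newest picture that a camera, given by its name, has taken for a name from the list of things; names that differ only in an ending like _2 or _b are one class to them, and where a whole thing is asked for, a point or a joint stands for the part that bears it (a point fixed in the world has none). Each returns a list of dicts, best first, with "conf" (0 to 1); they miss things now and then, are a little off and sometimes report something else, mostly with a low value. They report only what shows in the picture. A call takes as long as a camera call.
- robot.find_in(thing, camera): "extent" ([centre column, centre row, width, height] in pixels, round what is visible of it).
The state is a dict: "time": time; "joint_positions": joint angles; "qvel": joint speeds; "joint_torque": joint torques, N m; "tool_pos": TCP position; "ee_rot": TCP orientation; "wrist_force": force on the tool from outside, world axes, zero at the start; "wrist_torque": the same for the moment, N m; "width": finger opening in m; "finger_force": force on a finger pad.
Only numpy, scipy, OpenCV 4.12 (cv2) and the standard library are available. Lean on these libraries where they do the work, as an engineer would, in place of code of your own. Each camera call takes 0.05 s, during which the arm holds its last target. There are 200 camera calls.

## Working session

There is one attempt and no reset: what is moved stays moved. The work goes in short steps, Python scripts to look and compute and a tool call to move; the robot and the scene stay as the last step left them, time stands still between calls to the robot, and variables do not carry over. Pictures are saved under pics/ and viewed, at most 10 in all, crops included, and the job is handed in when it is done.

Besides the shell and the picture viewer there is one more tool, called after ">>>" by a JSON object that holds its "api" and its "payload", one argument or row to a line. servo_tool: Moves the arm, as the interface text tells. Scaled input: -1 to 1 covers 0.1 m each way for a shift and pi/2 rad each way for a turn. Its arguments: {"type":"object","properties":{"plan":{"type":"array","items":{"type":"array","items":{"type":"number"}}}},"required":["plan"]}

```bash
mkdir -p pics; cat > h.py <<'E'
import numpy as np, cv2
from bench import robot
def snap(n,f):
    im=robot.snapshot(n); cv2.imwrite('pics/'+f,cv2.cvtColor(im,cv2.COLOR_RGB2BGR)); return im
def ray(cam,px,obs=None):
    p=robot.camera_params(cam); K=np.array(p['camera_matrix']);D=np.array(p['distortion'])
    u=cv2.undistortPoints(np.array([[px]],float),K,D)[0,0]; d=np.array([u[0],u[1],1.])
    if cam=='wrist':
        from scipy.spatial.transform import Rotation as R
        o=obs or robot.get_obs(); Rt=R.from_euler('xyz',o['ee_rot']).as_matrix(); T=np.array(p['tool_from_camera'])
        return Rt@T[:3,3]+np.array(o['tool_pos']), Rt@T[:3,:3]@d
    Rm=cv2.Rodrigues(np.array(p['rvec'],float))[0]; t=np.array(p['tvec'],float).ravel()
    return -Rm.T@t, Rm.T@d
def at(cam,px,z,obs=None):
    c,d=ray(cam,px,obs); return c+d*(z-c[2])/d[2]
def proj(cam,P):
    p=robot.camera_params(cam)
    return cv2.projectPoints(np.array(P,float).reshape(-1,1,3),np.array(p['rvec'],float),np.array(p['tvec'],float),np.array(p['camera_matrix']),np.array(p['distortion']))[0][:,0]
E
python3 - <<'E'
from h import *
print(robot.get_obs())
a=snap('scene','s0.png'); 
for t in ['paddle','bell','oat_slice','stamp','paddle_handle']: print(t,[(np.round(r['extent']),round(r['conf'],2)) for r in robot.find_in(t,'scene')])
b=snap('side','d0.png')
for t in ['paddle','bell','oat_slice','stamp','paddle_handle']: print(t,[(np.round(r['extent']),round(r['conf'],2)) for r in robot.find_in(t,'side')])
E
```

```text
{'time': 0.0, 'joint_positions': array([-1.30406323e+00,  8.79761829e-02,  1.37223310e+00, -2.48234909e-06,
        1.68359734e+00, -1.03108305e-01]), 'qvel': array([ 0.00104337,  0.00030624, -0.00028899,  0.00107137, -0.00051505,
       -0.00048411]), 'joint_torque': array([ 1.52938833e-04, -3.40173090e+01, -3.02429938e+01,  7.16533419e-02,
        3.28387355e-02, -1.61808098e-04]), 'tool_pos': array([ 0.19866395, -0.51232526,  0.22130329]), 'ee_rot': array([-3.13939018e+00, -2.25420815e-04,  3.69840881e-01]), 'wrist_force': array([ 0.03633302, -0.0025181 , -0.21767496]), 'wrist_torque': array([ 0.00713129,  0.02353882, -0.00439379]), 'finger_force': 0.0, 'width': 0.09380743531593555}
paddle [(array([350., 221.,  54.,  41.]), 0.68)]
bell [(array([266., 268.,  29.,  24.]), 0.65)]
oat_slice [(array([351., 218.,  25.,  20.]), 0.72)]
stamp [(array([308., 177.,  14.,  20.]), 0.77), (array([338., 152.,  43.,  32.]), 0.19)]
paddle_handle []
paddle [(array([186., 283.,  91.,  74.]), 0.64), (array([299., 159.,  16.,  31.]), 0.21)]
bell [(array([236., 192.,  27.,  24.]), 0.89)]
oat_slice [(array([185., 259.,  25.,  36.]), 0.91)]
stamp [(array([293., 278.,  18.,  35.]), 0.79)]
paddle_handle [(array([163., 300.,  36.,  31.]), 0.96)]
```

View pics/s0.png

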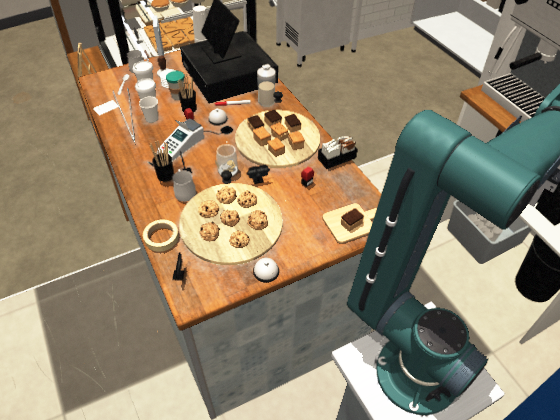

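View pics/d0.png

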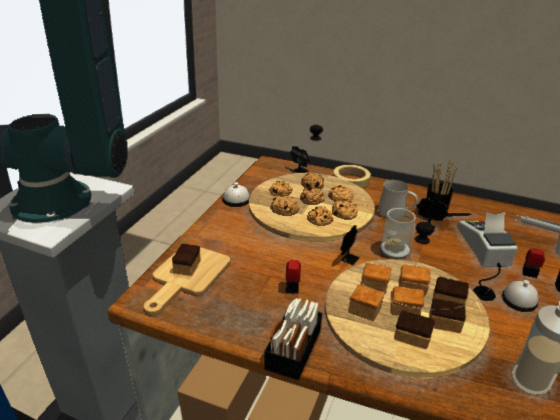

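The scene view shows the bell at the front-left (266,268) and the red stamp at (308,177). In the side view, the paddle is at about (190,280), its handle pointing to the near edge with the tip at about (152,304).

```bash
python3 - <<'E'
from h import *
b=cv2.imread('pics/d0.png')[230:330,110:250]
cv2.imwrite('pics/d0c.png',cv2.resize(b,None,fx=5.5,fy=5.5,interpolation=cv2.INTER_CUBIC))
print('bell',at('scene',(266,268),.025),at('side',(236,192),.025))
print('stamp',at('side',(293,278),.03)); print('caddy',at('side',(295,335),.03))
for p in [(152,304),(190,250),(230,260),(198,293),(160,275)]: print(p,at('side',p,.012))
print(np.round(robot.camera_params('wrist')['tool_from_camera'],3), robot.camera_params('wrist')['camera_matrix'])
E
```

```text
bell [0.43648278 0.19952303 0.025     ] [0.44582069 0.18940642 0.025     ]
stamp [ 0.69569653 -0.081611    0.03      ]
caddy [ 0.74957442 -0.2218502   0.03      ]
(152, 304) [ 0.47444611 -0.23451516  0.012     ]
(190, 250) [ 0.45429467 -0.05805875  0.012     ]
(230, 260) [ 0.54832194 -0.0560727   0.012     ]
(198, 293) [ 0.53773661 -0.17327914  0.012     ]
(160, 275) [ 0.44162312 -0.15585731  0.012     ]
[[-0.    -0.969 -0.246  0.072]
 [ 1.    -0.    -0.     0.   ]
 [-0.    -0.246  0.969 -0.162]
 [ 0.     0.     0.     1.   ]] [[331.06274103   0.         282.52302005]
 [  0.         331.06274103 209.71448458]
 [  0.           0.           1.        ]]
```

View pics/d0c.png

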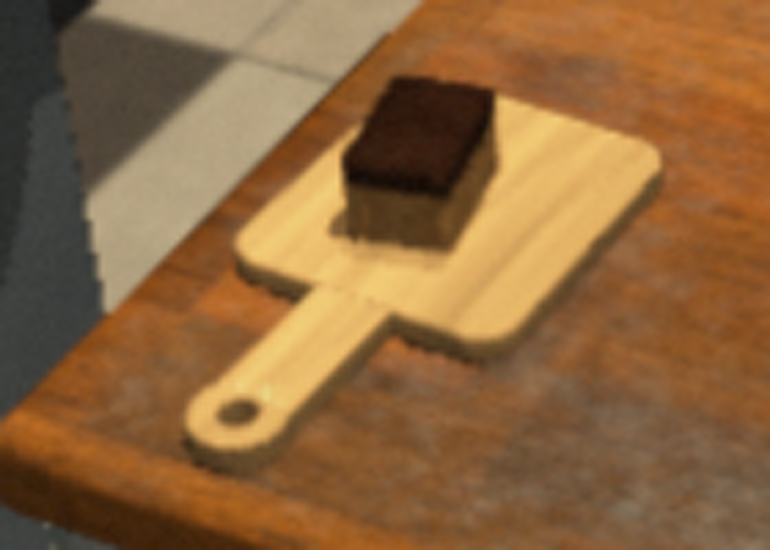

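The crop shows the paddle clearly: its hole at crop (240,412), shoulder middle at about (348,302), and blade far corner at about (660,160). I'm heading above it with the jaw line along world x.

>>> {"api": "servo_tool", "payload": {
  "plan": [
    [1,-0.67,-0.3,0,0,-0.7646,60],
    [1,-0.67,-0.3,0,0,-0.7646,60],
    [1,-0.67,-0.3,0,0,-0.7646,60],
    [1,-0.67,-0.3,0,0,-0.7646,60],
    [1,-0.67,-0.3,0,0,-0.7646,60],
    [1,-0.67,-0.3,0,0,-0.7646,60],
    [1,-0.67,-0.3,0,0,-0.7646,60],
    [1,-0.67,-0.3,0,0,-0.7646,60],
    [1,-0.67,-0.3,0,0,-0.7646,60],
    [1,-0.67,-0.3,0,0,-0.7646,60]
  ]
}}

```text
time: 1.43
tool_pos: [0.2678, -0.4142, 0.2526]
ee_rot: [3.141, 0.0, 1.576]
wrist_force: [0.2, -0.7, 0.6]
width: 0.0599
finger_force: 0.0
```

>>> {"api": "servo_tool", "payload": {
  "plan": [
    [1,0.75,0,0,0,0,60],
    [1,0.75,0,0,0,0,60],
    [1,0.75,0,0,0,0,60],
    [1,0.75,0,0,0,0,60]
  ]
}}

```text
time: 1.77
tool_pos: [0.3462, -0.3092, 0.2531]
ee_rot: [3.138, -0.002, 1.579]
wrist_force: [-0.3, -0.6, 0.3]
width: 0.0602
finger_force: 0.0
```

>>> {"api": "servo_tool", "payload": {
  "plan": [
    [1,0.75,0,0,0,0,60],
    [1,0.75,0,0,0,0,60],
    [1,0.75,0,0,0,0,60],
    [1,0.75,0,0,0,0,60]
  ]
}}

```text
time: 2.1
tool_pos: [0.4209, -0.209, 0.2527]
ee_rot: [3.139, -0.003, 1.58]
wrist_force: [-0.6, -0.1, -0.1]
width: 0.0599
finger_force: 0.0
```

>>> {"api": "servo_tool", "payload": {
  "plan": [
    [1,0.75,0,0,0,0,60],
    [1,0.75,0,0,0,0,60],
    [1,0.75,0,0,0,0,60],
    [1,0.75,0,0,0,0,60],
    [1,0.75,0,0,0,0,60],
    [1,0.75,0,0,0,0,60]
  ]
}}

```text
time: 2.6
tool_pos: [0.4925, -0.1149, 0.2524]
ee_rot: [-3.141, 0.001, 1.571]
wrist_force: [-0.7, -0.2, -0.2]
width: 0.06
finger_force: 0.0
```

```bash
python3 - <<'E'
from h import *
snap('wrist','w1.png')
o=robot.get_obs(); print(o['tool_pos'],o['ee_rot'])
for t in ['paddle','oat_slice']: print(t,[(np.round(r['extent']),round(r['conf'],2)) for r in robot.find_in(t,'wrist')])
print(at('side',(312,235),0), 'dome plate centre', [at('side',p,0.02)[:2] for p in [(250,205),(375,210),(312,175),(312,237)]])
E
```

```text
[ 0.49228874 -0.11535184  0.25246686] [-3.14116443e+00  7.49582464e-04  1.56966509e+00]
paddle [(array([277., 202., 103., 165.]), 0.65)]
oat_slice [(array([268., 181.,  47.,  62.]), 0.79)]
[0.67243225 0.11612653 0.        ] dome plate centre [array([0.50105198, 0.15230743]), array([0.78951036, 0.25090593]), array([0.59106926, 0.36630624]), array([0.6827598 , 0.08008127])]
```

View pics/w1.png

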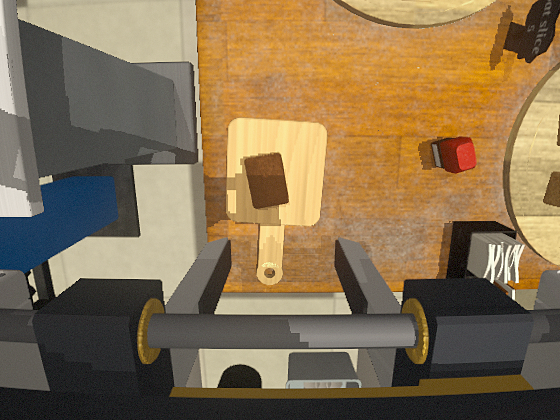

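The wrist view shows the blade corners at about (229,118), (327,121), (322,226) and (227,222), with the handle hole at (269,272). The slice is at (268,181) and the stamp is off to the right at (458,153).

```bash
cat >> h.py <<'E'
from scipy.optimize import minimize
def outline():
    L=[]
    def arc(cx,cy,r,a0,a1):
        for a in np.radians(np.linspace(a0,a1,8)): L.append((cx+r*np.cos(a),cy+r*np.sin(a)))
    arc(.044,.049,.016,0,90);arc(-.044,.049,.016,90,180);arc(-.044,-.049,.016,180,270)
    L.append((-.016,-.065));arc(0,-.134,.016,180,360);L.append((.016,-.065));arc(.044,-.049,.016,270,360)
    return np.array(L)
def fit(im,cam,x0,obs=None,lines=None):
    """maximise the wood colour contrast between inside and a band outside of the outline"""
    from scipy.spatial.transform import Rotation as R
    hsv=cv2.cvtColor(im,cv2.COLOR_RGB2HSV).astype(float); sat=cv2.GaussianBlur(hsv[...,1],(0,0),.7)
    p=robot.camera_params(cam);K=np.array(p['camera_matrix']);D=np.array(p['distortion'])
    if cam=='wrist':
        Rt=np.eye(4);Rt[:3,:3]=R.from_euler('xyz',obs['ee_rot']).as_matrix();Rt[:3,3]=obs['tool_pos']
        M=np.linalg.inv(Rt@np.array(p['tool_from_camera'])); rv=cv2.Rodrigues(M[:3,:3])[0]; tv=M[:3,3]
    else: rv,tv=np.array(p['rvec'],float),np.array(p['tvec'],float)
    O=outline(); P=np.vstack([np.linspace(a,b,max(2,int(np.linalg.norm(b-a)/.002))) for a,b in zip(O,np.roll(O,-1,0))])
    t=np.roll(P,-1,0)-np.roll(P,1,0); n=np.c_[t[:,1],-t[:,0]]/np.maximum(np.linalg.norm(t,axis=1),1e-9)[:,None]
    def samp(q,off):
        c,s=np.cos(q[2]),np.sin(q[2]); W=(P+n*off)@np.array([[c,s],[-s,c]])+q[:2]
        u=cv2.projectPoints(np.c_[W,np.full(len(W),.012)],rv,tv,K,D)[0][:,0].astype(np.float32)
        return cv2.remap(sat.astype(np.float32),u[:,0],u[:,1],cv2.INTER_LINEAR,borderMode=cv2.BORDER_REPLICATE)[:,0] if 0 else cv2.remap(sat.astype(np.float32),u[None,:,0],u[None,:,1],cv2.INTER_LINEAR)[0]
    def cost(q): return -np.mean(np.clip(samp(q,.003)-samp(q,-.003),-60,60)*np.sign(1))
    best=min((minimize(cost,np.array(x0)+d,method='Nelder-Mead',options=dict(initial_simplex=np.array(x0)+d+np.array([[0,0,0],[.008,0,0],[0,.008,0],[0,0,.08]]),xatol=1e-4,fatol=1e-3)) for d in [(0,0,0),(.005,.005,.05),(-.005,-.005,-.05)]),key=lambda r:r.fun)
    return best.x,best.fun
E
python3 - <<'E'
from h import *
o=robot.get_obs(); im=robot.snapshot('wrist'); print('sat in/out',[cv2.cvtColor(im,cv2.COLOR_RGB2HSV)[r,c] for r,c in [(140,300),(140,350),(240,270),(240,240)]])
C=[at('wrist',p,.012,o) for p in [(229,118),(327,121),(322,226),(227,222),(269,272)]]
print(np.round(C,4))
c=np.mean(C[:4],0); print(c); d=c-C[4]; yaw=np.arctan2(-d[0],d[1]); print(yaw)
print(fit(im,'wrist',[c[0],c[1],yaw],o))
print(fit(robot.snapshot('side'),'side',[c[0],c[1],yaw]))
E
```

```text
sat in/out [array([ 21, 112, 250], dtype=uint8), array([ 17, 185, 208], dtype=uint8), array([ 20, 123, 233], dtype=uint8), array([ 17, 159, 178], dtype=uint8)]
[[ 0.4302 -0.0346  0.012 ]
 [ 0.5459 -0.0385  0.012 ]
 [ 0.5432 -0.168   0.012 ]
 [ 0.4225 -0.1624  0.012 ]
 [ 0.4749 -0.2314  0.012 ]]
[ 0.48545896 -0.10087437  0.012     ]
-0.08050577572067284
(array([ 0.48448842, -0.10028868, -0.06271157]), np.float64(-34.47226932025946))
(array([ 0.48284933, -0.10524634, -0.0470785 ]), np.float64(-11.142487498517996))
```

>>> {"api": "servo_tool", "payload": {
  "plan": [
    [1,-0.05,0,0,0,0,60],
    [1,-0.05,0,0,0,0,60],
    [1,-0.05,0,0,0,0,60],
    [1,-0.05,0.5,0,0,0,60],
    [1,-0.05,1,0,0,0,60],
    [1,-0.05,1,0,0,0,60]
  ]
}}

```text
time: 3.35
tool_pos: [0.4847, -0.0141, 0.1472]
ee_rot: [-3.134, -0.001, 1.571]
wrist_force: [-0.5, 0.6, -1.9]
width: 0.0601
finger_force: 0.0
```

>>> {"api": "servo_tool", "payload": {
  "plan": [
    [0,0,0.5,0,0,0,60],
    [0,0,1,0,0,0,60],
    [0,0,1,0,0,0,60],
    [0,0,1,0,0,0,60],
    [0,0,1,0,0,0,60],
    [0,0,1,0,0,0,60]
  ]
}}

```text
time: 3.85
tool_pos: [0.4893, -0.0149, 0.0545]
ee_rot: [3.138, 0.001, 1.57]
wrist_force: [0.3, 0.0, 0.4]
width: 0.06
finger_force: 0.0
```

>>> {"api": "servo_tool", "payload": {
  "plan": [
    [0,0,0.15,0,0,0,60],
    [0,0,0.3,0,0,0,60],
    [0,0,0.3,0,0,0,60],
    [0,0,0.3,0,0,0,60],
    [0,0,0.3,0,0,0,60]
  ]
}}

```text
time: 4.27
tool_pos: [0.4894, -0.0145, 0.0247]
ee_rot: [3.138, 0.001, 1.571]
wrist_force: [0.1, 0.6, -0.6]
width: 0.0602
finger_force: 0.0
```

>>> {"api": "servo_tool", "payload": {
  "plan": [
    [0,0,0.03,0,0,0,60],
    [-0.03,0,0.03,0,0,0,60],
    [-0.07,0,0.03,0,0,0,60],
    [-0.11,0,0.03,0,0,0,60],
    [-0.15,0,0.03,0,0,0,60],
    [-0.19,0,0.03,0,0,0,60],
    [-0.23,0,0.03,0,0,0,60],
    [-0.27,0,0.03,0,0,0,60],
    [-0.31,0,0.03,0,0,0,60],
    [-0.35,0,0.03,0,0,0,60],
    [-0.39,0,0.03,0,0,0,60],
    [-0.43,0,0.03,0,0,0,60]
  ]
}}

```text
time: 5.27
tool_pos: [0.4879, -0.0576, 0.0195]
ee_rot: [3.141, 0.0, 1.571]
wrist_force: [-0.9, 2.2, 1.7]
width: 0.06
finger_force: 1.1
```

>>> {"api": "servo_tool", "payload": {
  "plan": [
    [-0.05,0,0,0,0,0,60],
    [-0.1,0,0,0,0,0,60],
    [-0.15,0,0,0,0,0,60],
    [-0.2,0,0,0,0,0,60],
    [-0.25,0,0,0,0,0,60],
    [-0.3,0,0,0,0,0,60],
    [-0.35,0,0,0,0,0,60],
    [-0.4,0,0,0,0,0,60],
    [-0.45,0,0,0,0,0,60],
    [-0.5,0,0,0,0,0,60],
    [-0.53,0,0,0,0,0,60],
    [-0.55,0,0,0,0,0,60]
  ]
}}

```text
time: 6.27
tool_pos: [0.4878, -0.1127, 0.0195]
ee_rot: [-3.142, -0.0, 1.57]
wrist_force: [-0.1, 2.4, 2.3]
width: 0.0597
finger_force: 1.4
```

```bash
python3 - <<'E'
from h import *
im=snap('wrist','w2.png');o=robot.get_obs(); print(o['tool_pos'],o['wrist_force'])
y=o['tool_pos'][1]-.008-.065
print(fit(im,'wrist',[.486,y,0],o)); print([(np.round(r['extent']),round(r['conf'],2)) for r in robot.find_in('paddle','wrist')])
print(fit(snap('side','d2.png'),'side',[.486,y,0]))
E
```

```text
[ 0.48782007 -0.11293935  0.01949842] [0.520206  0.8910626 0.5168063]
(array([ 0.4701043 , -0.18475567,  0.00437724]), np.float64(-4.486935187452517))
[(array([282., 326., 190., 118.]), 0.7)]
(array([ 0.48014754, -0.164894  ,  0.10721063]), np.float64(-10.403752031417701))
```

View pics/w2.png

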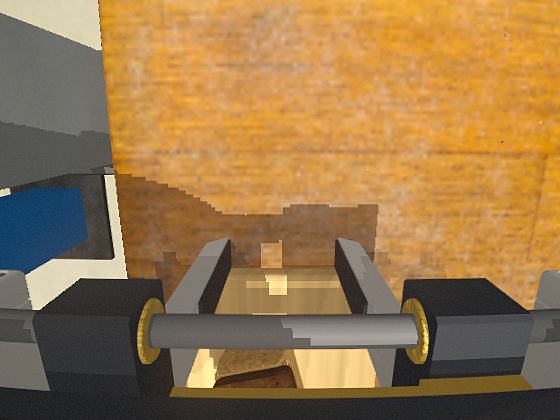

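Both fingers lie against the blade's far end, at image row ~265. I'm backing off and rising for a clear look.

>>> {"api": "servo_tool", "payload": {
  "plan": [
    [0.1,0,0,0,0,0,60],
    [0.2,0,0,0,0,0,60],
    [0.2,0,0,0,0,0,60],
    [0.2,0,-0.5,0,0,0,60],
    [0.2,0,-1,0,0,0,60],
    [0.2,0,-1,0,0,0,60]
  ]
}}

```text
time: 6.92
tool_pos: [0.4902, -0.0924, 0.1249]
ee_rot: [3.134, 0.003, 1.572]
wrist_force: [1.0, 0.0, 1.7]
width: 0.0597
finger_force: 0.0
```

>>> {"api": "servo_tool", "payload": {
  "plan": [
    [0,0,-0.5,0,0,0,60],
    [-0.2,0,-1,0,0,0,60],
    [-0.8,0,-1,0,0,0,60],
    [-1,0,-1,0,0,0,60],
    [-1,0,-1,0,0,0,60],
    [-1,0,-1,0,0,0,60],
    [-1,0,-1,0,0,0,60],
    [-1,0,-1,0,0,0,60]
  ]
}}

```text
time: 7.58
tool_pos: [0.4875, -0.1907, 0.2185]
ee_rot: [-3.14, -0.001, 1.572]
wrist_force: [0.3, -0.3, 0.3]
width: 0.0598
finger_force: 0.0
```

```bash
python3 - <<'E'
from h import *
o=robot.get_obs();im=snap('wrist','w3.png'); print(o['tool_pos'],o['ee_rot'])
q,f=fit(im,'wrist',[.486,-.184,0],o); print(q,f,'shoulder y',q[1]-.065*np.cos(q[2]))
q,f=fit(snap('side','d3.png'),'side',q); print(q,f)
E
```

```text
[ 0.48748498 -0.1907384   0.21845421] [-3.13993043e+00 -1.36458226e-03  1.57221199e+00]
[ 0.48676578 -0.18768329 -0.03769294] -27.60880679292039 shoulder y -0.25263711864532523
[ 0.48732913 -0.18727563  0.04403897] -9.077991473408172
```

View pics/w3.png

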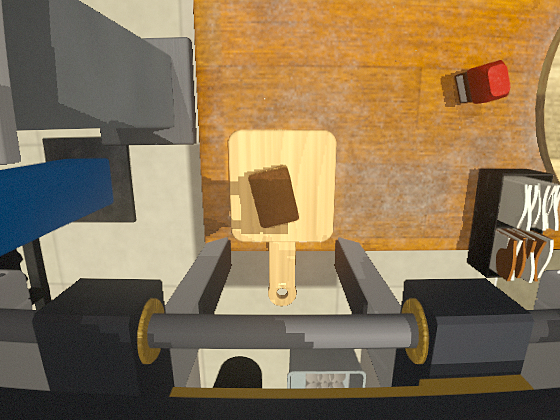

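The paddle looks almost square: blade columns 229–334, rows 130–242, with the table edge at about row 250. I'll take edge profiles for precise numbers.

```bash
cat >> h.py <<'E'
def edges(f,o,spec):
    g=cv2.cvtColor(cv2.imread('pics/'+f),cv2.COLOR_BGR2HSV)[...,1].astype(float); g=cv2.GaussianBlur(g,(0,0),1)
    for name,kind,fixed,lo,hi,z in spec:
        P=[]
        for k in fixed:
            l=g[lo:hi,k] if kind=='r' else g[k,lo:hi]
            d=np.abs(np.gradient(l)); i=int(d[1:-1].argmax())+1; den=d[i-1]-2*d[i]+d[i+1]
            s=lo+i+(0 if den==0 else .5*(d[i-1]-d[i+1])/den)
            P.append(at('wrist',(k,s) if kind=='r' else (s,k),z,o)[:2])
        P=np.array(P); a,b=(0,1) if kind=='r' else (1,0)
        c=np.polyfit(P[:,a],P[:,b],1); r=P[:,b]-np.polyval(c,P[:,a]); k=np.abs(r)<=max(.0008,1.5*np.median(np.abs(r))); c=np.polyfit(P[k,a],P[k,b],1)
        print(name,'mean',P[k].mean(0).round(4),'slope',c[0].round(4),'n',k.sum(),'sd',r[k].std().round(5))
E
python3 - <<'E'
from h import *
o=robot.get_obs()
edges('w3.png',o,[('far end','r',range(248,318,3),122,138,.012),('left','c',range(148,226,3),222,238,.012),('right','c',range(148,226,3),326,342,.012),
('handle end R','r',range(303,320,2),234,250,.012),('handle end L','r',range(246,262,2),234,250,.012),('edge','r',range(345,450,5),242,258,0)])
E
```

```text
far end mean [ 0.4923 -0.1229] slope -0.0088 n 21 sd 0.00028
left mean [ 0.4282 -0.1741] slope 0.0187 n 19 sd 0.00038
right mean [ 0.5465 -0.2025] slope 0.0218 n 15 sd 0.00036
handle end R mean [ 0.522  -0.2514] slope 0.0262 n 9 sd 0.00032
handle end L mean [ 0.4536 -0.2514] slope -0.0593 n 8 sd 0.00023
edge mean [ 0.6429 -0.2667] slope 0.0038 n 16 sd 0.00024
```

```bash
python3 - <<'E'
from h import *
im=cv2.imread('pics/d3.png'); x0,y0,k=95,225,5
big=cv2.resize(im[y0:y0+115,x0:x0+150],None,fx=k,fy=k,interpolation=cv2.INTER_CUBIC)
def dr(P,c,cl):
    u=((proj('side',P)-[x0,y0]+.5)*k).astype(np.int32); cv2.polylines(big,[u],cl,c,1)
dr([[x,-.27,0] for x in np.linspace(.38,.7,20)],(255,0,0),False)
dr([[.39,y,0] for y in np.linspace(-.27,.0,20)],(255,0,0),False)
O=outline(); yw=-.015; c,s=np.cos(yw),np.sin(yw); W=O@np.array([[c,s],[-s,c]])+[.487,-.188]
dr(np.c_[W,np.full(len(W),.012)],(0,0,255),True)
cv2.imwrite('pics/d3c.png',big)
E
```

```text
(no output)
```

View pics/d3c.png

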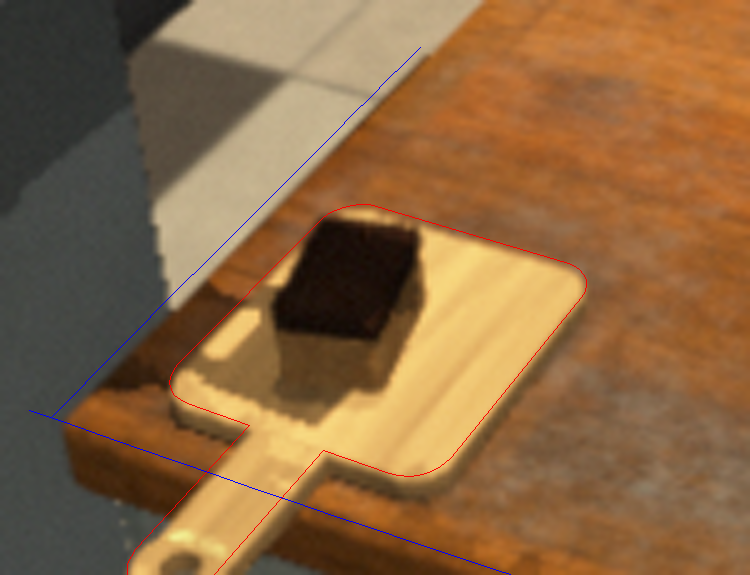

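The overlay at shoulder y=-0.253 matches the side picture, and the -0.27 line matches the worktop rim. About 16.5 mm remain, with a small yaw trim.

>>> {"api": "servo_tool", "payload": {
  "plan": [
    [0.5,0,0,0,0,-0.0064,60],
    [1,0,0,0,0,-0.0064,60],
    [1,0,0,0,0,-0.0064,60],
    [1,0,0,0,0,-0.0064,60],
    [1,0,0.5,0,0,-0.0064,60],
    [1,0,1,0,0,-0.0064,60],
    [1,0,1,0,0,-0.0064,60],
    [1,0,1,0,0,-0.0064,60]
  ]
}}

```text
time: 8.35
tool_pos: [0.4839, -0.0911, 0.1136]
ee_rot: [-3.13, -0.003, 1.582]
wrist_force: [-0.6, -0.3, -0.0]
width: 0.0597
finger_force: 0.0
```

>>> {"api": "servo_tool", "payload": {
  "plan": [
    [0,0,0.3,0,0,0,60],
    [0,0,0.6,0,0,0,60],
    [0,0,0.85,0,0,0,60],
    [0,0,1,0,0,0,60],
    [0,0,1,0,0,0,60],
    [0,0,1,0,0,0,60]
  ]
}}

```text
time: 8.85
tool_pos: [0.4888, -0.0927, 0.0208]
ee_rot: [3.14, 0.001, 1.581]
wrist_force: [0.4, 0.1, 0.6]
width: 0.06
finger_force: 0.0
```

>>> {"api": "servo_tool", "payload": {
  "plan": [
    [-0.05,0,0,0,0,0,60],
    [-0.1,0,0,0,0,0,60],
    [-0.15,0,0,0,0,0,60],
    [-0.19,0,0,0,0,0,60],
    [-0.23,0,0,0,0,0,60],
    [-0.26,0,0,0,0,0,60],
    [-0.29,0,0,0,0,0,60],
    [-0.31,0,0,0,0,0,60],
    [-0.33,0,0,0,0,0,60],
    [-0.345,0,0,0,0,0,60],
    [-0.36,0,0,0,0,0,60],
    [-0.36,0,0,0,0,0,60]
  ]
}}

```text
time: 9.85
tool_pos: [0.4882, -0.1285, 0.0195]
ee_rot: [3.142, 0.0, 1.581]
wrist_force: [-0.2, 2.1, 1.6]
width: 0.0604
finger_force: 1.0
```

Backing off and lifting to check.

>>> {"api": "servo_tool", "payload": {
  "plan": [
    [0.1,0,0,0,0,0,60],
    [0.2,0,0,0,0,0,60],
    [0.2,0,0,0,0,0,60],
    [0.2,0,-0.5,0,0,0,60],
    [0.2,0,-1,0,0,0,60],
    [0.2,0,-1,0,0,0,60]
  ]
}}

```text
time: 10.35
tool_pos: [0.4902, -0.1088, 0.1247]
ee_rot: [3.135, 0.004, 1.582]
wrist_force: [2.9, -0.2, 0.7]
width: 0.06
finger_force: 0.0
```

>>> {"api": "servo_tool", "payload": {
  "plan": [
    [0,0,-0.5,0,0,0,60],
    [-0.2,0,-1,0,0,0,60],
    [-0.8,0,-1,0,0,0,60],
    [-1,0,-1,0,0,0,60],
    [-1,0,-1,0,0,0,60],
    [-1,0,-1,0,0,0,60],
    [-1,0,-1,0,0,0,60],
    [-1,0,-1,0,0,0,60],
    [-1,0,-1,0,0,0,60]
  ]
}}

```text
time: 11.1
tool_pos: [0.4887, -0.2066, 0.2186]
ee_rot: [-3.14, -0.001, 1.583]
wrist_force: [0.5, 0.2, -0.2]
width: 0.06
finger_force: 0.0
```

```bash
python3 - <<'E'
from h import *
o=robot.get_obs();im=snap('wrist','w4.png'); print(o['tool_pos'],o['ee_rot'])
edges('w4.png',o,[('far end','r',range(248,318,3),122,138,.012),('left','c',range(148,226,3),220,238,.012),('right','c',range(148,226,3),326,342,.012),
('handle end R','r',range(303,320,2),234,248,.012),('handle end L','r',range(246,262,2),234,248,.012),('edge','r',range(345,450,5),226,258,0)])
im=cv2.imread('pics/w4.png')[110:290,190:390]; cv2.imwrite('pics/w4c.png',cv2.resize(im,None,fx=3.2,fy=3.2,interpolation=cv2.INTER_CUBIC))
E
```

```text
[ 0.48874566 -0.20663708  0.21861582] [-3.14018991e+00 -1.00268852e-03  1.58274355e+00]
far end mean [ 0.4845 -0.1382] slope 0.0143 n 21 sd 0.00024
left mean [ 0.4284 -0.1807] slope -0.0076 n 14 sd 0.00032
right mean [ 0.5466 -0.1959] slope 0.004 n 21 sd 0.00084
handle end R mean [ 0.5237 -0.267 ] slope -0.0094 n 9 sd 0.00026
handle end L mean [ 0.4553 -0.267 ] slope 0.0027 n 8 sd 8e-05
edge mean [ 0.6311 -0.2673] slope 0.0088 n 20 sd 0.00033
```

View pics/w4c.png

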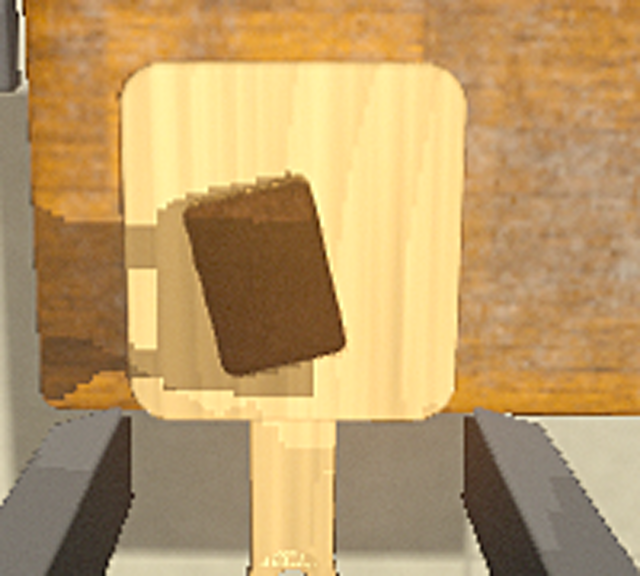

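The blade is square to the edge, yaw error under 0.5°, and its handle end lies about 1–2 mm inside. The slice stands untouched. Next is the bell: I'll close the fingers, rise and travel left.

>>> {"api": "servo_tool", "payload": {
  "plan": [
    [0.1,0,-0.4,0,0,0,0],
    [0.5,-0.06,-0.8,0,0,0,0],
    [1,-0.12,-0.8,0,0,0,0],
    [1,-0.12,-0.8,0,0,0,0],
    [1,-0.12,-0.8,0,0,0,0]
  ]
}}

```text
time: 11.57
tool_pos: [0.476, -0.1042, 0.302]
ee_rot: [3.137, -0.0, 1.587]
wrist_force: [0.1, -0.2, -0.1]
width: 0.0301
finger_force: 0.0
```

>>> {"api": "servo_tool", "payload": {
  "plan": [
    [1,-0.12,0,0,0,0,0],
    [1,-0.12,0,0,0,0,0],
    [1,-0.12,0,0,0,0,0],
    [1,-0.12,0,0,0,0,0]
  ]
}}

```text
time: 11.9
tool_pos: [0.4623, -0.0055, 0.2991]
ee_rot: [-3.141, -0.001, 1.586]
wrist_force: [0.1, -0.1, -0.7]
width: 0.0032
finger_force: 0.0
```

>>> {"api": "servo_tool", "payload": {
  "plan": [
    [1,-0.12,0,0,0,0,0],
    [1,-0.12,0,0,0,0,0],
    [1,-0.12,0,0,0,0,0],
    [1,-0.12,0,0,0,0,0]
  ]
}}

```text
time: 12.23
tool_pos: [0.4496, 0.0934, 0.2988]
ee_rot: [-3.141, -0.0, 1.585]
wrist_force: [-0.0, -0.7, 0.4]
width: 0.0007
finger_force: 0.0
```

>>> {"api": "servo_tool", "payload": {
  "plan": [
    [1,-0.12,0,0,0,-0.95,0],
    [1,-0.12,0,0,0,-0.95,0],
    [1,-0.12,0,0,0,-0.95,0],
    [1,-0.12,0,0,0,-0.95,0],
    [1,-0.12,0,0,0,-0.95,0],
    [1,-0.12,0,0,0,-0.95,0],
    [1,-0.12,0,0,0,-0.95,0],
    [1,-0.12,0,0,0,-0.95,0],
    [1,-0.12,0,0,0,-0.95,0],
    [1,-0.12,0,0,0,-0.95,0],
    [1,-0.12,0,0,0,-0.95,0],
    [1,-0.12,0,0,0,-0.95,0]
  ]
}}

```text
time: 13.23
tool_pos: [0.4379, 0.1894, 0.2987]
ee_rot: [-3.14, -0.0, 3.077]
wrist_force: [0.5, 0.6, -0.0]
width: 0.0005
finger_force: 0.0
```

>>> {"api": "servo_tool", "payload": {
  "plan": [
    [0,0,0,0,0,-0.04,0],
    [0,0,0,0,0,-0.04,0],
    [0,0,0,0,0,-0.04,0],
    [0,0,0,0,0,-0.04,0]
  ]
}}

```text
time: 13.57
tool_pos: [0.4374, 0.1904, 0.2991]
ee_rot: [-3.141, -0.0, 3.133]
wrist_force: [0.1, -0.4, -0.1]
width: 0.0002
finger_force: 0.0
```

```bash
python3 - <<'E'
from h import *
o=robot.get_obs();im=snap('wrist','w5.png'); print(o['tool_pos'],o['ee_rot'],o['width'])
r=robot.find_in('bell','wrist'); print(r[:2])
if r: print(at('wrist',r[0]['extent'][:2],.02,o))
E
```

```text
[0.43738993 0.19035995 0.29908425] [-3.14079794e+00 -3.78145667e-04  3.13327808e+00] 0.00020650963502195636
[{'extent': [288.1, 182.0, 53.4, 55.4], 'conf': 0.66}]
[0.44055454 0.19790122 0.02      ]
```

View pics/w5.png

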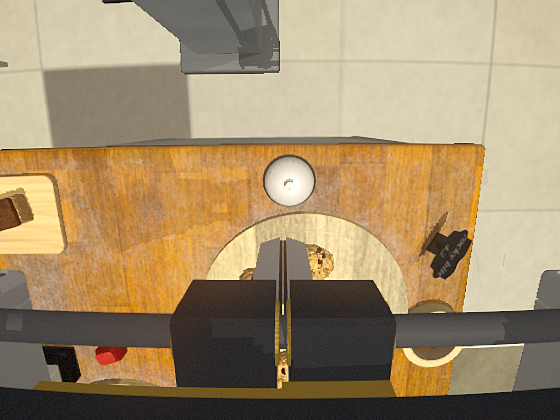

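The bell is centred at about (289,182) with its button at (289,184). The dome board's near rim is at row ~212.

```bash
python3 - <<'E'
from h import *
o=robot.get_obs()
print('button',at('wrist',(289,184),.05,o),'base',at('wrist',(289,181),.01,o),'rim',at('wrist',(307,212),.01,o),at('wrist',(208,270),.01,o))
im=robot.snapshot('scene')
for c in ('scene','side'):
    if c=='side': robot.snapshot('side')
    r=robot.find_in('bell',c); print(c,[(np.round(e['extent'],1),round(e['conf'],2),at(c,e['extent'][:2],.025)) for e in r[:2]])
E
```

```text
button [0.43800149 0.19908632 0.05      ] base [0.44072103 0.19981733 0.01      ] rim [0.48501073 0.22505174 0.01      ] [0.57285843 0.07933231 0.01      ]
scene [(array([265.4, 267.7,  28.3,  20.2]), 0.72, array([0.4381292 , 0.20055842, 0.025     ]))]
side [(array([236.2, 194.5,  28.5,  26. ]), 0.68, array([0.45180414, 0.1780033 , 0.025     ]))]
```

>>> {"api": "servo_tool", "payload": {
  "plan": [
    [0.01,0.085,0.3,0,-0.089,0,0],
    [0.01,0.085,0.6,0,-0.089,0,0],
    [0.01,0.085,1,0,-0.089,0,0],
    [0.01,0.085,1,0,-0.089,0,0],
    [0.01,0.085,1,0,-0.089,0,0],
    [0.01,0.085,1,0,-0.089,0,0]
  ]
}}

```text
time: 14.37
tool_pos: [0.4376, 0.2003, 0.2024]
ee_rot: [3.14, 0.144, 3.136]
wrist_force: [-0.3, -0.1, 0.7]
width: 0.0002
finger_force: 0.0
```

>>> {"api": "servo_tool", "payload": {
  "plan": [
    [0.042,0,0.3,0,0,0,0],
    [0.083,0,0.6,0,0,0,0],
    [0.125,0,0.9,0,0,0,0],
    [0.139,0,0.99,0,0,0,0],
    [0.139,0,0.99,0,0,0,0],
    [0.139,0,0.99,0,0,0,0]
  ]
}}

```text
time: 14.87
tool_pos: [0.4384, 0.2005, 0.1028]
ee_rot: [3.14, 0.145, 3.135]
wrist_force: [0.1, 0.5, 0.8]
width: 0.0006
finger_force: 0.0
```

```bash
python3 - <<'E'
from h import *
o=robot.get_obs();im=snap('wrist','w6.png'); print(o['tool_pos'],o['ee_rot'],o['wrist_force'])
r=robot.find_in('bell','wrist'); print([(e['extent'],e['conf'],at('wrist',e['extent'][:2],.02,o)) for e in r[:2]])
E
```

```text
[0.43844345 0.20049794 0.10276373] [3.1400442  0.14450587 3.13548779] [0.09155018 0.46219708 0.79551408]
[([279.5, 200.8, 87.7, 88.0], 0.9, array([0.43486064, 0.19865523, 0.02      ]))]
```

View pics/w6.png

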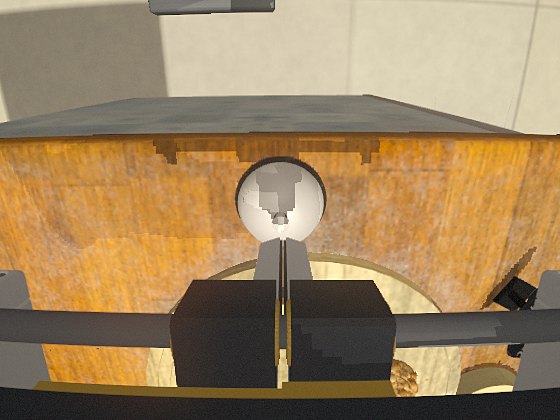

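The bell's base spans columns 236–325, its top rim is at row 157, and its button is at (280,219), just ahead of the fingertips at (283,240).

```bash
python3 - <<'E'
from h import *
o=robot.get_obs()
print('button',at('wrist',(280,219),.049,o),'near rim',at('wrist',(280.5,157),.006,o)+[.037,0,0], 'sides',at('wrist',(236,200),.006,o),at('wrist',(325,200),.006,o))
from scipy.spatial.transform import Rotation as R
print('tip',np.array(o['tool_pos'])+.017*R.from_euler('xyz',o['ee_rot']).as_matrix()[:,2])
E
```

```text
button [0.43737767 0.19931342 0.049     ] near rim [0.44209863 0.19976487 0.006     ] sides [0.43981047 0.1638752  0.006     ] [0.44030403 0.23507301 0.006     ]
tip [0.44109084 0.20063568 0.08648098]
```

>>> {"api": "servo_tool", "payload": {
  "plan": [
    [0.04,-0.01,0.1,0,0,0,0],
    [0.05,-0.01,0.2,0,0,0,0],
    [0.062,-0.01,0.3,0,0,0,0],
    [0.062,-0.01,0.3,0,0,0,0],
    [0.062,-0.01,0.3,0,0,0,0]
  ]
}}

```text
time: 15.38
tool_pos: [0.4332, 0.1985, 0.0676]
ee_rot: [-3.141, 0.137, 3.136]
wrist_force: [-1.1, 0.4, 0.0]
width: 0.0003
finger_force: 0.0
```

>>> {"api": "servo_tool", "payload": {
  "plan": [
    [0.003,0,0.02,0,0,0,0],
    [0.006,0,0.04,0,0,0,0],
    [0.008,0,0.055,0,0,0,0],
    [0.008,0,0.055,0,0,0,0],
    [0.008,0,0.055,0,0,0,0]
  ]
}}

```text
time: 15.8
tool_pos: [0.4344, 0.1989, 0.0642]
ee_rot: [3.141, 0.141, 3.136]
wrist_force: [-1.6, -1.3, 3.9]
width: 0.0005
finger_force: 2.4
```

>>> {"api": "servo_tool", "payload": {
  "plan": [
    [0.001,0,0.01,0,0,0,0],
    [0.003,0,0.02,0,0,0,0],
    [0.004,0,0.028,0,0,0,0],
    [0.004,0,0.028,0,0,0,0],
    [0.004,0,0.028,0,0,0,0]
  ]
}}

```text
time: 16.22
tool_pos: [0.4344, 0.1989, 0.0623]
ee_rot: [3.141, 0.141, 3.136]
wrist_force: [-4.5, -1.8, 10.4]
width: 0.0005
finger_force: 5.4
```

>>> {"api": "servo_tool", "payload": {
  "plan": [
    [0.001,0,0.008,0,0,0,0],
    [0.001,0,0.008,0,0,0,0],
    [0.001,0,0.008,0,0,0,0]
  ]
}}

```text
time: 16.47
tool_pos: [0.4345, 0.1989, 0.0622]
ee_rot: [3.141, 0.141, 3.136]
wrist_force: [-5.9, -2.3, 14.0]
width: 0.0002
finger_force: 7.2
```

>>> {"api": "servo_tool", "payload": {
  "plan": [
    [-0.014,0,-0.1,0,0,0,0],
    [-0.042,0,-0.3,0,0,0,0],
    [-0.084,0,-0.6,0,0,0,0],
    [-0.139,0,-0.99,0,0,0,0],
    [-0.139,0,-0.99,0,0,0,0],
    [-0.139,0,-0.99,0,0,0,0]
  ]
}}

```text
time: 16.97
tool_pos: [0.4357, 0.1994, 0.1626]
ee_rot: [3.139, 0.146, 3.136]
wrist_force: [-0.0, -0.8, -0.8]
width: 0.0004
finger_force: 0.0
```

>>> {"api": "servo_tool", "payload": {
  "plan": [
    [-0.05,0,-0.4,0,0,0,0],
    [-0.11,0,-0.8,0,0,0,0],
    [-0.139,0,-0.99,0,0,0,0],
    [-0.139,0,-0.99,0,0,0,0],
    [-0.139,0,-0.99,0,0,0,0],
    [-0.139,0,-0.99,0,0,0,0]
  ]
}}

```text
time: 17.47
tool_pos: [0.4331, 0.1985, 0.2569]
ee_rot: [-3.14, 0.136, 3.136]
wrist_force: [0.0, -0.1, 0.2]
width: 0.0006
finger_force: 0.0
```

```bash
python3 - <<'E'
from h import *
robot.snapshot('scene')
for t in ('bell','paddle','oat_slice'): print(t,[(np.round(e['extent'],1),round(e['conf'],2)) for e in robot.find_in(t,'scene')[:2]])
im=robot.snapshot('side')
for t in ('bell','paddle','oat_slice','stamp'): print(t,[(np.round(e['extent'],1),round(e['conf'],2)) for e in robot.find_in(t,'side')[:2]])
h=cv2.cvtColor(im,cv2.COLOR_RGB2HSV); 
q,f=fit(im,'side',[.487,-.2035,0]); print(q,f, 'shoulder',q[1]-.065)
o=robot.get_obs(); robot.snapshot('wrist'); r=robot.find_in('bell','wrist'); print([(e['conf'],at('wrist',e['extent'][:2],.02,o)) for e in r[:1]])
E
```

```text
bell [(array([263.9, 269.4,  28.2,  23. ]), 0.61)]
paddle [(array([366.2, 215.2,  33.4,  23.5]), 0.91)]
oat_slice []
bell [(array([236.4, 194.9,  28.7,  23.4]), 0.93), (array([298.8, 159.6,  15.7,  29.5]), 0.59)]
paddle [(array([161.2, 316.8,  95.3,  84.1]), 0.95)]
oat_slice [(array([160.6, 290.9,  27.1,  37.4]), 0.9)]
stamp [(array([292.9, 277.7,  10.1,  33.8]), 0.67)]
[ 0.49281919 -0.20935691 -0.09605121] -10.377164188665324 shoulder -0.2743569091527547
[(0.81, array([0.43909102, 0.19878733, 0.02      ]))]
```

```bash
sed -i 's/np.clip(samp(q,.003)-samp(q,-.003),-60,60)\*np.sign(1)/np.clip(np.abs(samp(q,.003)-samp(q,-.003)),0,60)/' h.py; python3 - <<'E'
from h import *
im=snap('side','d6.png')
for x0 in ([.487,-.2035,0],[.487,-.200,.0],[.487,-.206,0]):
    q,f=fit(im,'side',x0); print(q.round(4),f,'shoulder',(q[1]-.065*np.cos(q[2])).round(4))
print(fit(cv2.cvtColor(cv2.imread('pics/d0.png'),4),'side',[.4845,-.100,-.063]))
E
```

```text
[ 0.4906 -0.2138  0.0254] -24.43208885192871 shoulder -0.2788
[ 0.4906 -0.2139  0.0245] -24.453393936157227 shoulder -0.2789
[ 0.4904 -0.2139  0.0258] -24.445343017578125 shoulder -0.2789
(array([ 0.48380835, -0.10457005, -0.05760682]), np.float64(-14.142992973327637))
```

```bash
python3 - <<'E'
from h import *
def prof(f,y0,dy=.012,ch=1,xs=np.linspace(.455,.535,17)):
    g=cv2.GaussianBlur(cv2.cvtColor(cv2.imread('pics/'+f),cv2.COLOR_BGR2HSV)[...,ch].astype(np.float32),(0,0),.8)
    ys=np.arange(y0-dy,y0+dy,.0004); out=[]
    for x in xs:
        u=proj('side',[[x,y,.012] for y in ys]).astype(np.float32)
        v=cv2.remap(g,u[None,:,0],u[None,:,1],cv2.INTER_CUBIC)[0]; out.append(ys[np.abs(np.gradient(v)).argmax()])
    out=np.array(out); m=np.median(out); k=abs(out-m)<.004
    return m.round(4),np.polyfit(xs[k],out[k],1)[0].round(4),k.sum()
for ch in (1,2): print(prof('d0.png',-.035,ch=ch),prof('d3.png',-.1229,ch=ch),prof('d6.png',-.1382,ch=ch))
# check d3/d6 shoulder (top face -> dark side) on value channel, both sides of the handle
for f,y in (('d0.png',-.165),('d3.png',-.253),('d6.png',-.268)):
    print(f,[prof(f,y,.008,2,xs) for xs in (np.linspace(.447,.465,6),np.linspace(.51,.527,6))])
E
```

```text
(np.float64(-0.0418), np.float64(-0.0236), np.int64(14)) (np.float64(-0.1277), np.float64(0.0048), np.int64(10)) (np.float64(-0.1426), np.float64(0.0134), np.int64(12))
(np.float64(-0.0406), np.float64(-0.0732), np.int64(16)) (np.float64(-0.1269), np.float64(0.031), np.int64(15)) (np.float64(-0.1418), np.float64(0.0228), np.int64(14))
d0.png [(np.float64(-0.1674), np.float64(-0.0349), np.int64(6)), (np.float64(-0.1706), np.float64(-0.0773), np.int64(6))]
d3.png [(np.float64(-0.2554), np.float64(-0.0603), np.int64(6)), (np.float64(-0.2554), np.float64(0.0605), np.int64(6))]
d6.png [(np.float64(-0.272), np.float64(0.0698), np.int64(6)), (np.float64(-0.2704), np.float64(0.0437), np.int64(6))]
```

```bash
python3 -c "
from bench import robot
print(robot.close_job())"
```

```text
the job is handed in; nothing more can be done
None
```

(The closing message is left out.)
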